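Zero a bench supply's sunken fine trim and switch its output on

ROBOT

A 7-joint arm with a two-finger parallel gripper is mounted at the origin on the work surface. World frame = base frame: x ahead of the robot, y to its left, z up, the work surface at z = 0. Lengths are in m, angles in rad, forces in N, time in s.
With the tool pointing down it reaches from about 0.425 to 0.925 m from the base axis. Payload 6.8 kg.
Tool frame: the origin (TCP) lies on the front face of the gripper's body, between the roots of the fingers; the fingertips stand 73 mm ahead of it and the grasp point (between the pads) lies 54 mm ahead of it (tcp_to_tips is the distance from the TCP to the fingertips, in m); z points along the fingers, x is the direction in which the jaws open and shut, and the axes are right-handed (so a half turn about z gives the same grasp; the last joint's range is limited). The gripper opens to 85 mm and grips with 20 to 120 N. Pads are 22 mm wide; open, the fingers measure 114 mm over their backs; the gripper's body (76 mm by 85 mm) begins 54 mm behind the grasp point. The pads swing forward as they close: fully open they stand 13 mm farther back than shut.
Start: joints at [-1.407, 0.477, 0.022, 1.555, -0.011, 1.109, -0.083], TCP at [0.181, 0.65, 0.304] pointing down, gripper open.
Joint ranges: [-2.96, 2.96], [-0.34, 2.1], [-1.41, 1.46], [0.24, 2.44], [-1.37, 4.51], [0.17, 1.92], [-2.96, 2.96]. Speed limits (rad/s): [2.39, 2.39, 3.14, 3.14, 3.14, 3.14, 3.14].

INTERFACE

Orientations are given as a unit quaternion [w, x, y, z].
In Python, from station import get_obs, read_camera, hand_in, look_for, silhouettes, tcp_to_tips gives the robot as it stands. The module is installed in compiled form; this text tells all that it offers.
- The arm moves only by the tool apply_moves, never from a script. Its argument "moves" is a list of rows, each a list of 3 entries, a list of its own where there are three numbers: the shift along the tool's x, y, z in units of 25 mm (1.0 is 25 mm), then the turn, a rotation vector about the tool's x, y, z in units of 10 degrees (1.0 is 10 degrees), then the gripper's target within -1 to 1 (fully open at 1, half-way at 0, shut at -1). In form: [[[dx, dy, dz], [rx, ry, rz], jaw], ...]. A call has 1 to 20 rows; each row is the pose to reach, as a shift and turn from the pose commanded when the call began, along the tool's axes at that moment; what a row does not reach only later rows make up. A row lasts 1/8 s, in which the tool goes at most 62.5 mm and 10.7 degrees, less where a joint would pass 70% of its speed; a pose out of reach is approached as far as the arm can. A call with a gripper value outside its range is refused whole. The fingers move at their own pace and stop on an object; "force" is the grip in N (left out, the last holds). Time passes only in rows, so rows that repeat a pose let the fingers close. It gives the time, the measured TCP pose, the force and the opening at its end, in the units of the state.
- get_obs(): the state, without advancing time (a new reading comes with each control period).
- read_camera(name): name is "scene" or "top" or "wrist"; returns a dict with "color" (400x640x3 uint8, red, green, blue), "mtx" (3x3 intrinsics, pixels), "eye" and "rotation" of the camera in the world; the wrist camera has in their place "hand_eye" (4x4, takes a point from camera to tool coordinates, whose origin is the TCP and whose axes are the tool frame's). Camera axes: x right, y up, looking along -z (the intrinsics and any distortion apply to the point x, -y, -z); pixel columns grow to the right and rows downward; lengths in m; the calibration is good to about 2 mm. A picture is of the moment at which its call begins: read the wrist's pose just before it. There is no depth.
- hand_in(): hands the job in, once; it reports no verdict.
Trained networks look in the newest picture that a camera, given by its name, has taken for a name from the list of things; names that differ only in an ending like _2 or _b are one class to them, and where a whole thing is asked for, a point or a joint stands for the part that bears it (a point fixed in the world has none). Each returns a list of dicts, best first, with "conf" (0 to 1); they miss things now and then, are a little off and sometimes report something else, mostly with a low value. They report only what shows in the picture. A call takes as long as a camera call.
- look_for(camera, query): "pixel" ([row, column] in pixels, amid what is visible of it).
- silhouettes(camera, query): "mask" (400x640 bool, what is visible of it) and "pixel" ([row, column] in pixels, amid what is visible of it).
The state is a dict: "t": time; "q": joint angles; "joint_vel": joint speeds; "joint_torque": joint torques, N m; "eef_pos": TCP position; "tool_rot": TCP orientation; "contact_force": force on the tool from outside, world axes, zero at the start; "torque": the same for the moment, N m; "gripper_width": opening from 0.0 (shut) to 1.0 (fully open).
Only numpy, scipy, OpenCV 4.12 (cv2) and the standard library are available. Lean on these libraries where they do the work, as an engineer would, in place of code of your own. Each camera call takes 0.05 s, during which the arm holds its last target.

TASK

Get the bench supply ready for the next board: turn the small blue trim knob down in its well anticlockwise until you feel its end stop, without forcing it, then bring it up a quarter turn clockwise from the stop. After that press the green output key and leave everything else on the bench where it is.

Things in the scene. Friction and masses are not known exactly. Their poses are not given: they have to be found in the camera images.
- knob (a point): Centre of the blue bar knob, on its upright axis, half-way up; bar 27 long, 10 wide, 18 tall, its underside 6 mm above the well's floor, its top 2 mm below the deck. x points along the bar to the end with the white line, z up. It turns about z with a light drag (0.035 N m), stays where left, and starts 35 to 120 degrees clockwise (seen from above) of its anticlockwise end stop.
- trim: The same knob, origin on its axis at its underside. Where its stop lies differs from supply to supply and is not marked: it can only be felt. The stop is rigid, and a twist of more than 0.35 N m against it spins the whole potentiometer in the panel, which ruins it: turn slowly and stop as soon as the twist has risen by about 0.15 N m.
- well_mouth (a point): Centre of the mouth of the knob's round well, level with the deck. The well is 78 mm in inner diameter and 26 mm deep, coaxial with the knob, its rim 1 mm proud of the deck. Fingers go in only with the gripper opened part way (34 mm from each flat of the bar to the wall); do not lean on its wall or floor. Axes as the supply's.
- supply: The bench supply, a low light-grey console fixed on the bench, 240 mm (its x, away from the robot) by 340 mm (its y), flat deck 97 mm above the bench, origin under its centre. A display hump 20 mm high runs along the far edge from x = 71 mm; five binding posts 17 mm high stand along the near edge at x = -103 mm.
- output_key_top (a point): Centre of the top of the round green output key (22 mm diameter) in a dark collar on the deck; 17 mm above the deck. It is pressed straight down.
- output_key (a joint): How far the green key is pressed in, m: 0 is up, 0.005 is fully down (about 5 N). It springs back when let go.
- multimeter: Bystander: dark hand-held multimeter 165 x 78 x 34 mm lying on the bench.
- breadboard: Bystander: white breadboard 165 x 55 x 10 mm on the bench.
- heatsink: Bystander: finned aluminium heat sink 60 x 50 x 30 mm on the bench.
- parts_tray: Bystander: blue divided parts tray 115 x 85 x 28 mm on the bench.
- adapter: Bystander: small steel T-shaped coaxial adapter, 36 mm wide and 14 mm tall, lying on the supply's deck.
- plug_block: Bystander: small black double-plug block 26 x 22 x 24 mm, lying on the supply's deck.

How it is judged:
By the outcome, as a careful person would: the job done as asked, in the order asked, and still so for the second after the job is handed in, with the robot touching nothing.
It also fails if it takes over 72 s, if anything falls off the work surface, if the arm or the gripper's body presses on something with over 40 N, if the wrist force passes 120 N, or if a joint passes its speed limit or range.

## Working session

There is one attempt and no reset: what is moved stays moved. The work goes in short steps, Python scripts to look and compute and a tool call to move; the robot and the scene stay as the last step left them, time stands still between calls to the robot, and variables do not carry over. Pictures are saved under pics/ and viewed, and the job is handed in when it is done.

Besides the shell and the picture viewer there is one more tool, called after "Emit:" as name(argument=value, ...) on one line, values as JSON. apply_moves: Moves the arm, as the interface text tells. Its arguments: {"type":"object","properties":{"moves":{"type":"array"},"force":{"type":"number"}},"required":["moves"]}

```bash
mkdir -p pics; cat > h.py <<'E'
import numpy as np, cv2
from station import *
from scipy.spatial.transform import Rotation as R
def cam(name):
    o=get_obs(); c=read_camera(name)
    if 'eye' in c: return c['color'],np.array(c['mtx']),np.array(c['eye']),rotm(c['rotation']),c
    H=np.array(c['hand_eye']); T=np.eye(4); T[:3,:3]=rotm(o['tool_rot']); T[:3,3]=o['eef_pos']
    W=T@H
    return c['color'],np.array(c['mtx']),W[:3,3],W[:3,:3],c
def rotm(r):
    r=np.array(r,float)
    return r if r.shape==(3,3) else R.from_quat(r[[1,2,3,0]]).as_matrix()
def ray(K,eye,Rm,px,z):
    r,c=px; d=np.linalg.inv(K)@np.array([c,r,1.]); d=Rm@np.array([d[0],-d[1],-d[2]])
    return eye+d*(z-eye[2])/d[2]
def proj(K,eye,Rm,P):
    p=Rm.T@(np.array(P)-eye); p=K@np.array([p[0],-p[1],-p[2]]); return p[1]/p[2],p[0]/p[2]
def save(n,img): cv2.imwrite('pics/'+n+'.png',img[:,:,::-1])
E
python3 - <<'E'
from h import *
o=get_obs(); print({k:np.round(v,3) for k,v in o.items()}, tcp_to_tips)
for n in ['scene','top','wrist']:
    img,K,e,Rm,c=cam(n); save(n+'0',img); print(n,K.round(1).tolist(),e.round(3),[k for k in c if k not in('color',)])
    for q in ['knob','output_key','supply','adapter','plug_block']:
        print(q,[(np.round(d['pixel'],1).tolist(),round(d['conf'],2)) for d in look_for(n,q)[:2]])
E
```

```text
{'t': np.float64(0.0), 'q': array([-1.407,  0.478,  0.022,  1.556, -0.011,  1.109, -0.083]), 'joint_vel': array([ 0.   ,  0.001,  0.   , -0.   , -0.001,  0.   ,  0.   ]), 'joint_torque': array([-0.0000e+00, -5.9642e+01,  1.6080e+00, -2.8120e+01,  1.2000e-02,
        9.0000e-03,  0.0000e+00]), 'eef_pos': array([0.181, 0.65 , 0.303]), 'tool_rot': array([ 0.001,  0.796,  0.605, -0.001]), 'contact_force': array([-0.874,  0.939, -1.068]), 'torque': array([ 0.04 , -0.023,  0.061]), 'gripper_width': np.float64(1.004)} 0.0726
scene [[447.9, 0.0, 323.1], [0.0, 447.9, 197.0], [0.0, 0.0, 1.0]] [ 1.021 -0.673  0.894] ['mtx', 'eye', 'rotation']
knob [([199.0, 345.7], 0.61)]
output_key [([212.1, 311.0], 0.43)]
supply [([223.3, 336.5], 0.63)]
adapter [([245.0, 314.4], 0.52)]
plug_block [([225.9, 287.5], 0.66)]
top [[450.7, 0.0, 314.8], [0.0, 450.7, 193.2], [0.0, 0.0, 1.0]] [0.27  0.006 1.349] ['mtx', 'eye', 'rotation']
knob [([194.5, 338.0], 0.74), ([187.8, 289.8], 0.54)]
output_key [([194.3, 337.0], 0.59)]
supply [([183.8, 317.6], 0.94)]
adapter [([169.8, 362.5], 0.66)]
plug_block []
wrist [[344.9, 0.0, 322.3], [0.0, 344.9, 201.6], [0.0, 0.0, 1.0]] [0.107 0.671 0.373] ['mtx', 'hand_eye']
knob []
output_key []
supply []
adapter []
plug_block []
```

View pics/scene0.png

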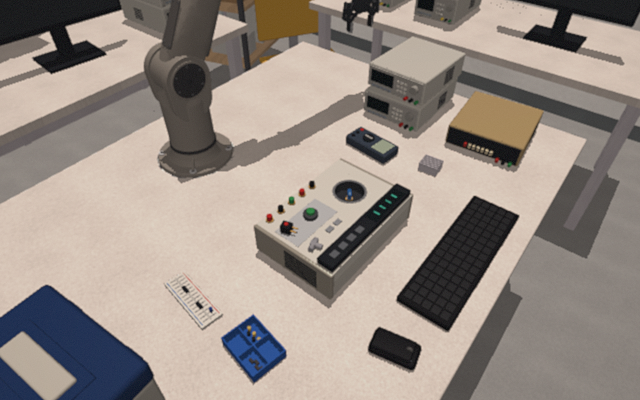

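View pics/top0.png

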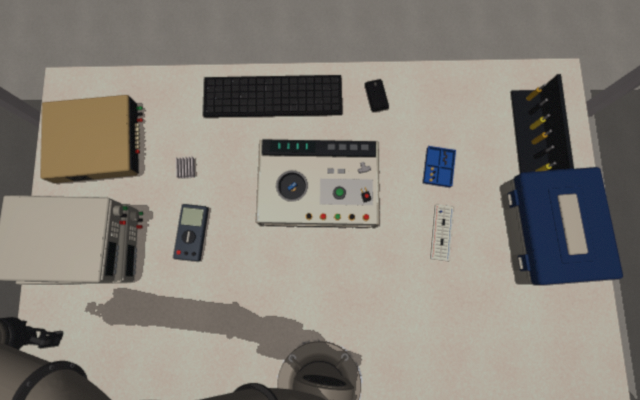

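```bash
python3 - <<'E'
import cv2
a=cv2.imread('pics/top0.png')[100:260,220:420]; cv2.imwrite('pics/top0z.png',cv2.resize(a,None,fx=3.7,fy=3.7,interpolation=cv2.INTER_CUBIC))
a=cv2.imread('pics/scene0.png')[150:300,230:430]; cv2.imwrite('pics/scene0z.png',cv2.resize(a,None,fx=4,fy=4,interpolation=cv2.INTER_CUBIC))
E
```

```text
(no output)
```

View pics/top0z.png

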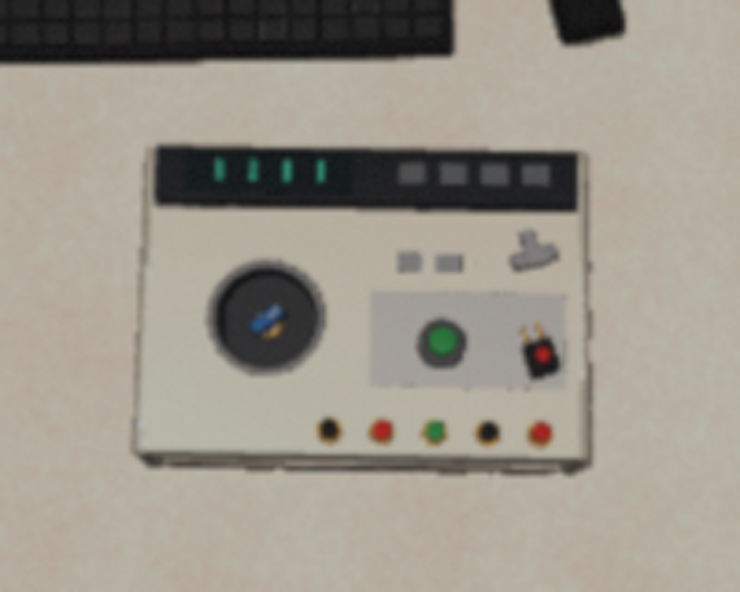

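View pics/scene0z.png

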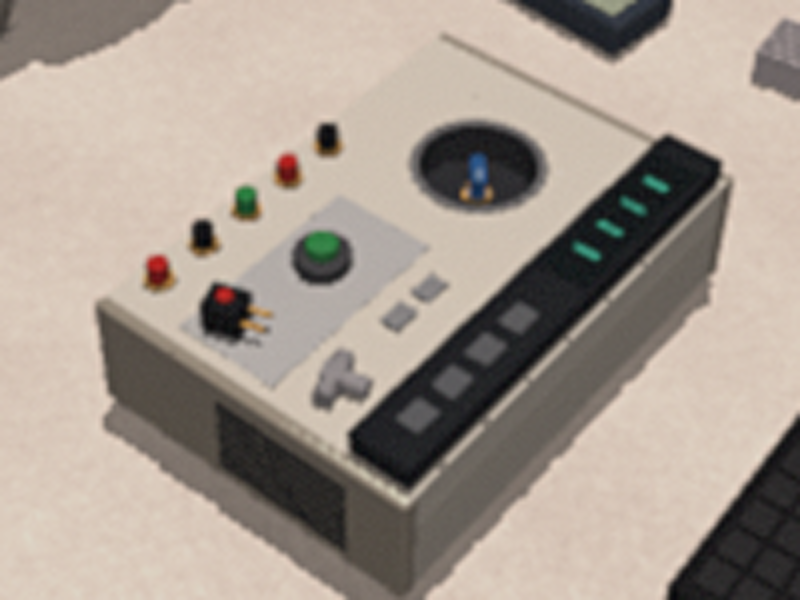

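The scene and top views agree. In the top view the well is at about (row 186, col 292), with the blue bar inside it. The green key is at (192, 339), and the adapter and plug block are to its right.

```bash
python3 - <<'E'
from h import *
img,K,e,Rm,c=cam('top')
for n,p,z in [('well',(100+317/3.7,220+267/3.7),.098),('knobtop',(100+320/3.7,220+269/3.7),.095),('key',(100+339/3.7,220+442/3.7),.114),('corner fl',(100+147/3.7,220+155/3.7),.117),('corner nl',(100+453/3.7,220+135/3.7),.097),('nr',(100+460/3.7,220+588/3.7),.097),('plug',(195,366),.12),('adapter',(168,364),.11)]:
    print(n,ray(K,e,Rm,p,z).round(4))
img,K,e,Rm,c=cam('scene')
for n,p,z in [('well',(150+165/4,230+479/4),.098),('knobtop',(150+160/4,230+479/4),.095),('key',(150+243/4,230+322/4),.114)]:
    print(n,ray(K,e,Rm,p,z).round(4))
o=get_obs();print(rotm(o['tool_rot']).round(3)); print(np.array(c['rotation']).shape)
img,K,e,Rm,c=cam('wrist');print(np.array(c['hand_eye']).round(3))
E
```

```text
well [0.5504 0.0665 0.098 ]
knobtop [0.5487 0.0651 0.095 ]
key [ 0.5272 -0.0666  0.114 ]
corner fl [0.6825 0.151  0.117 ]
corner nl [0.4471 0.1673 0.097 ]
nr [ 0.4353 -0.1751  0.097 ]
plug [ 0.515  -0.1397  0.12  ]
adapter [ 0.5953 -0.1385  0.11  ]
well [0.555  0.0625 0.098 ]
knobtop [0.5504 0.0693 0.095 ]
key [ 0.5286 -0.0696  0.114 ]
[[ 0.268  0.963  0.   ]
 [ 0.963 -0.268  0.   ]
 [ 0.    -0.    -1.   ]]
(4,)
[[ 1.    -0.     0.    -0.   ]
 [-0.    -0.954 -0.301 -0.077]
 [ 0.     0.301 -0.954 -0.069]
 [ 0.     0.     0.     1.   ]]
```

```bash
python3 - <<'E'
from h import *
img,K,e,Rm,c=cam('top')
print('tcp',proj(K,e,Rm,[.181,.65,.304]))
for z in (0.1,0.15,.2): print(z,[ray(K,e,Rm,p,z).round(3)[:2] for p in [(280,105),(197,105),(280,140),(275,-0)]])
img,K,e,Rm,c=cam('scene'); print('tcp',proj(K,e,Rm,[.181,.65,.304]))
for z in (0.1,0.15,.2,.25): print(z,[ray(K,e,Rm,p,z).round(3)[:2] for p in [(66,370),(85,427),(38,410)]])
print([ray(K,e,Rm,p,0).round(3)[:2] for p in [(107,366),(134,405),(99,464)]])
E
```

```text
tcp (np.float64(332.19057635361224), np.float64(27.021399313323084))
0.1 [array([0.296, 0.578]), array([0.527, 0.596]), array([0.295, 0.483]), array([0.315, 0.866])]
0.15 [array([0.295, 0.555]), array([0.517, 0.572]), array([0.294, 0.464]), array([0.313, 0.832])]
0.2 [array([0.294, 0.532]), array([0.507, 0.548]), array([0.293, 0.445]), array([0.312, 0.797])]
tcp (np.float64(10.79961141316503), np.float64(360.94533627476915))
0.1 [array([0.219, 0.678]), array([0.455, 0.683]), array([0.216, 0.988])]
0.15 [array([0.269, 0.593]), array([0.49 , 0.598]), array([0.266, 0.883])]
0.2 [array([0.32 , 0.508]), array([0.526, 0.512]), array([0.317, 0.779])]
0.25 [array([0.37 , 0.423]), array([0.562, 0.427]), array([0.368, 0.674])]
[array([0.281, 0.569]), array([0.482, 0.507]), array([0.545, 0.845])]
```

View pics/wrist0.png

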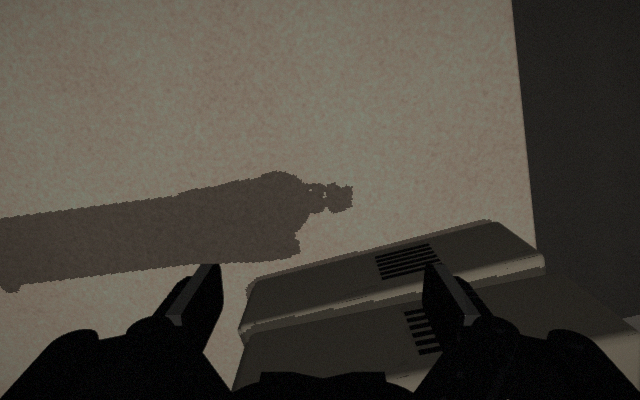

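Emit:
apply_moves(moves=[[[-3,3,-1],[0,0,0.3],-0.3],[[-6,6.5,-1],[0,0,0.6],-0.3],[[-9,10,-1],[0,0,1.0],-0.3],[[-12,13.5,-1],[0,0,1.35],-0.3],[[-15,17,-1],[0,0,1.35],-0.3],[[-18.5,20.5,-1],[0,0,1.35],-0.3],[[-18.5,20.5,-1],[0,0,1.35],-0.3],[[-18.5,20.5,-1],[0,0,1.35],-0.3],[[-18.5,20.5,-1],[0,0,1.35],-0.3],[[-18.5,20.5,0],[0,0,1.35],-0.3],[[-18.5,20.5,2],[0,0,1.35],-0.3],[[-18.5,20.5,2],[0,0,1.35],-0.3],[[-18.5,20.5,2],[0,0,1.35],-0.3]])

```text
t: 2.78
eef_pos: [0.5504, 0.065, 0.2525]
tool_rot: [0.0, 0.863, 0.505, -0.002]
contact_force: [-0.2, 0.3, 0.7]
gripper_width: 0.347
```

```bash
cat > w.py <<'E'
from h import *
import sys
n=sys.argv[1]
img,K,e,Rm,c=cam('wrist'); save(n,img)
np.savez(n+'.npz',K=K,e=e,Rm=Rm)
o=get_obs(); r=rotm(o['tool_rot'])
print('t',o['t'],'pos',o['eef_pos'].round(4),'yaw',np.degrees(np.arctan2(r[1,0],r[0,0])).round(2),'q',o['q'].round(3),'F',o['contact_force'].round(2),'T',o['torque'].round(3),'w',o['gripper_width'].round(3))
print(r.round(4).tolist())
for q in ['knob','well_mouth','output_key_top']:
    print(q,[(np.round(d['pixel'],1).tolist(),round(d['conf'],2)) for d in look_for('wrist',q)[:2]])
E
python3 w.py w1
```

```text
Traceback (most recent call last):
  File "w.py", line 7, in <module>
    print('t',o['t'],'pos',o['eef_pos'].round(4),'yaw',np.degrees(np.arctan2(r[1,0],r[0,0])).round(2),'q',o['q'].round(3),'F',o['contact_force'].round(2),'T',o['torque'].round(3),'w',o['gripper_width'].round(3))
                                                                                                                                                                                       ^^^^^^^^^^^^^^^^^^^^^^^^
AttributeError: 'float' object has no attribute 'round'
```

View pics/w1.png

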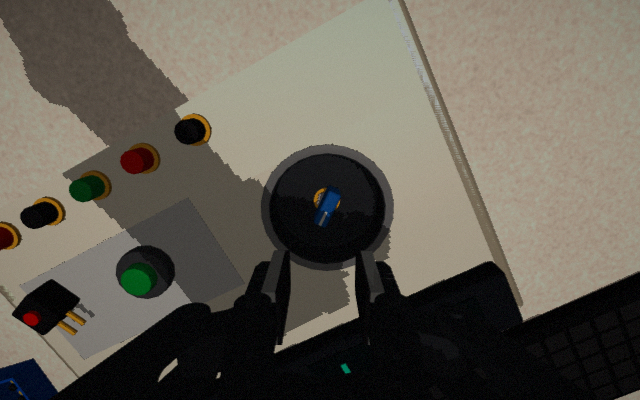

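```bash
sed -i "s/o\['gripper_width'\].round(3)/round(float(o['gripper_width']),3)/" w.py; cat > fit.py <<'E'
from h import *
import sys
n=sys.argv[1]; d=np.load(n+'.npz'); K,e,Rm=d['K'],d['e'],d['Rm']
im=cv2.imread('pics/'+n+'.png')
hsv=cv2.cvtColor(im,cv2.COLOR_BGR2HSV)
m=((hsv[...,0]>95)&(hsv[...,0]<130)&(hsv[...,1]>110)&(hsv[...,2]>40)).astype(np.uint8)
m[:120]=0;m[290:]=0;m[:,:250]=0;m[:,:]=m; m[:,410:]=0
# whole bar blob: rectify to plane z=.095
g=np.array([ray(K,e,Rm,p,.095)[:2] for p in np.argwhere(m)])
rc=cv2.minAreaRect((g*1000).astype(np.float32)); print('blue blob n',len(g),'rect mm',rc)
pts=cv2.boxPoints(rc); ed=[pts[1]-pts[0],pts[2]-pts[1]]; L=max(ed,key=np.linalg.norm); print('bar ang',np.degrees(np.arctan2(L[1],L[0])))
# rectified picture 0.2mm/px around
cx,cy=g.mean(0); S=400; sc=.0002
H=np.zeros((S,S),np.float32);V=H.copy()
yy,xx=np.mgrid[:S,:S]
# up=+x , left=+y
X=cx+(S/2-yy)*sc; Y=cy-(xx-S/2)*sc
P=np.stack([X,Y,np.full_like(X,.095)],-1)-e
p=P@Rm; u=K[0,0]*p[...,0]/-p[...,2]+K[0,2]; v=K[1,1]*-p[...,1]/-p[...,2]+K[1,2]
out=cv2.remap(im,u.astype(np.float32),v.astype(np.float32),cv2.INTER_CUBIC)
out=cv2.convertScaleAbs(out,alpha=2)
cv2.imwrite('pics/'+n+'_r.png',cv2.resize(out,(600,600))); print('centre of rectified',cx,cy)
a=im[130:290,240:420]; cv2.imwrite('pics/'+n+'_z.png',cv2.resize(cv2.convertScaleAbs(a,alpha=2),None,fx=3.5,fy=3.5,interpolation=cv2.INTER_CUBIC))
E
python3 w.py w2; python3 fit.py w2
```

```text
t 2.875 pos [0.5508 0.0679 0.2543] yaw 60.95 q [-0.548  0.35   0.39   1.917 -0.167  0.906  0.988] F [0.32 0.03 0.93] T [ 0.02  -0.004 -0.025] w 0.348
[[0.4856, 0.8742, 0.0001], [0.8742, -0.4856, 0.0005], [0.0005, -0.0001, -1.0]]
knob [([204.1, 322.9], 0.74)]
well_mouth [([210.0, 285.2], 0.86)]
output_key_top [([277.5, 137.8], 0.96)]
blue blob n 448 rect mm ((550.2376098632812, 68.67292785644531), (9.629405975341797, 28.56938362121582), 35.883644104003906)
bar ang -54.11629
centre of rectified 0.5497735033070273 0.06930198244016059
```

View pics/w2_r.png

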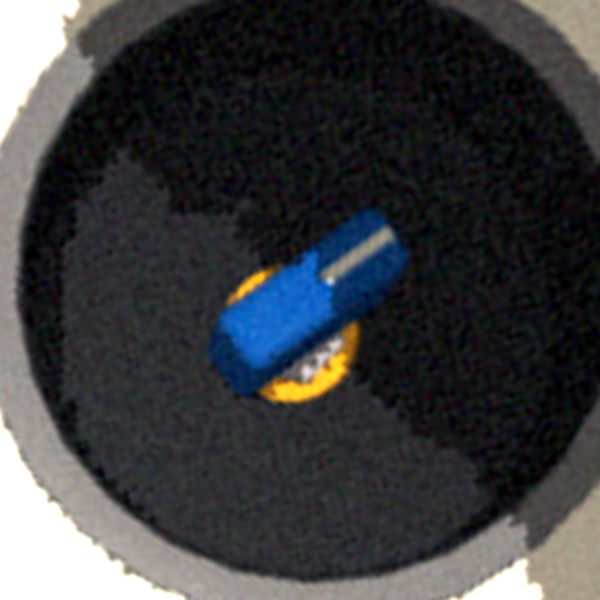

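View pics/w2_z.png

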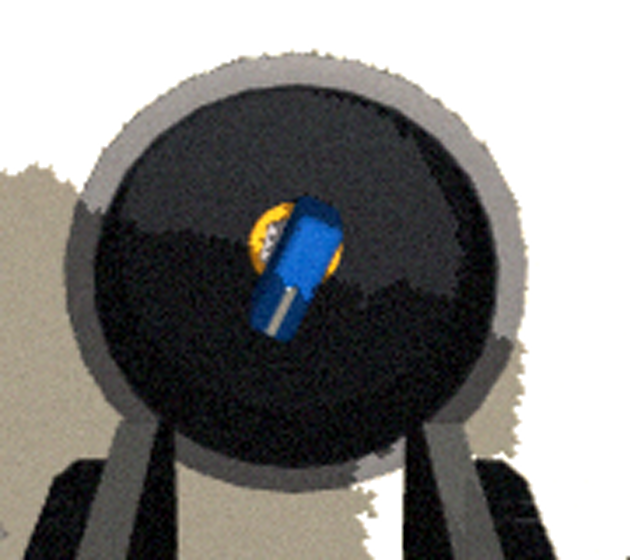

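```bash
python3 - <<'E'
from h import *
d=np.load('w2.npz'); K,e,Rm=d['K'],d['e'],d['Rm']
def px(x,y): return (130+y/3.5-.0,240+x/3.5)
P={k:ray(K,e,Rm,px(*v),.098) for k,v in dict(l=(95,270),r=(498,270),t=(297,85),b=(297,468)).items()}
for k in P: print(k,P[k].round(4))
print(np.linalg.norm(P['l']-P['r']),np.linalg.norm(P['t']-P['b']),(P['l']+P['r'])/2,(P['t']+P['b'])/2)
print('key',ray(K,e,Rm,(278.5,138),.114))
img,K,e,Rm,c=cam('top')
for q in ['knob','well_mouth','output_key_top']:
    for dd in look_for('top',q)[:2]: print(q,dd['conf'],ray(K,e,Rm,dd['pixel'],.114 if 'key' in q else .095).round(4))
img,K,e,Rm,c=cam('scene')
for q in ['knob','well_mouth','output_key_top']:
    for dd in look_for('scene',q)[:2]: print(q,dd['conf'],ray(K,e,Rm,dd['pixel'],.114 if 'key' in q else .095).round(4))
E
```

```text
l [0.53   0.0348 0.098 ]
r [0.5684 0.1037 0.098 ]
t [0.5175 0.087  0.098 ]
b [0.587  0.0484 0.098 ]
0.07888932460996698 0.07946308209060594 [0.54924414 0.06922083 0.098     ] [0.55221383 0.06769227 0.098     ]
key [ 0.5274242  -0.06421706  0.114     ]
well_mouth 0.91 [ 0.5529 -0.079   0.095 ]
knob 0.61 [0.5617 0.0497 0.095 ]
knob 0.21 [ 0.4903 -0.4142  0.095 ]
well_mouth 0.62 [ 0.5855 -0.0619  0.095 ]
well_mouth 0.54 [ 0.6576 -0.4081  0.095 ]
```

Emit:
apply_moves(moves=[[[0,0.05,0.8],[0,0,0.9],-0.3],[[0,0.05,1.6],[0,0,1.8],-0.3],[[0,0.05,2.4],[0,0,2.5],-0.3],[[0,0.05,2.4],[0,0,2.5],-0.3],[[0,0.05,2.4],[0,0,2.5],-0.3]])

```text
t: 4.05
eef_pos: [0.5522, 0.0666, 0.1945]
tool_rot: [0.0, 0.951, 0.31, 0.0]
contact_force: [0.4, 0.1, 0.4]
gripper_width: 0.35
```

```bash
python3 w.py w3; python3 fit.py w3
```

```text
t 4.1 pos [0.5524 0.0665 0.1948] yaw 36.03 q [-0.59   0.446  0.458  1.965 -0.273  0.789  0.652] F [-1.03  0.26 -0.19] T [ 0.042  0.005 -0.01 ] w 0.35
[[0.8087, 0.5882, 0.0013], [0.5882, -0.8087, 0.0004], [0.0013, 0.0004, -1.0]]
knob [([234.4, 321.5], 0.72)]
well_mouth [([212.2, 316.7], 0.62)]
output_key_top []
blue blob n 705 rect mm ((550.0997924804688, 70.18275451660156), (9.400983810424805, 30.349822998046875), 36.55588912963867)
bar ang -53.444134
centre of rectified 0.5497893186316646 0.07036141153220009
```

View pics/w3.png

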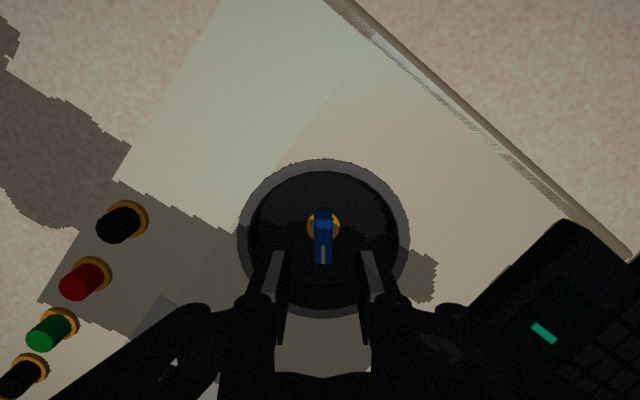

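View pics/w3_z.png

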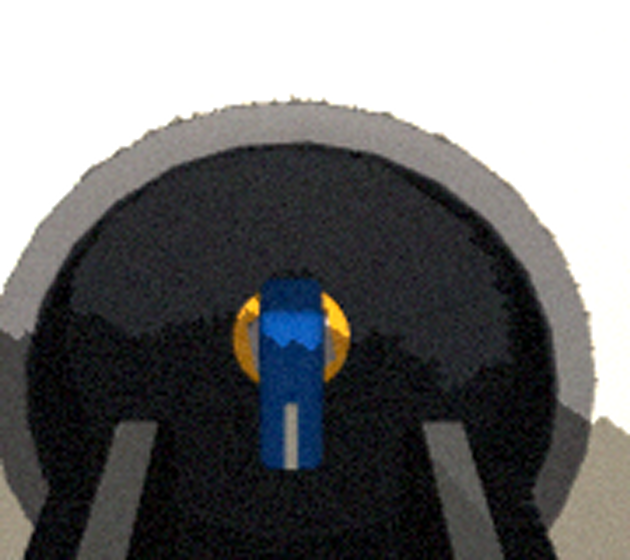

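```bash
python3 - <<'E'
from h import *
d=np.load('w3.npz'); K,e,Rm=d['K'],d['e'],d['Rm']
T=np.array([.5523,.0665,.1948]); r=R.from_euler('z',36.2,degrees=True).as_matrix()@np.diag([1,-1,-1])
f=lambda x,y,z:ray(K,e,Rm,(130+y/3.5,240+x/3.5),z)
t=lambda P:((P-T)@r*1000).round(1)
for n,a in dict(frontL=(261,468,.095),frontR=(321,468,.095),line_end=(291,468,.095),line_start=(291,403,.095),edge312=(291,312,.095),back278=(291,278,.077),back278hi=(291,278,.095),gold_l=(233,335,.073),gold_r=(350,335,.073),wl=(27,370,.098),wr=(556,370,.098),wt=(300,142,.098)).items(): print(n,t(f(*a)),f(*a).round(4))
# expected for center at tool (0,0): project
for y,z in [(13.5,.095),(-13.5,.095),(-13.5,.077)]:
    P=T+r@np.array([0,y/1000,0]);P[2]=z; q=proj(K,e,Rm,P); print(y,z,((q[0]-130)*3.5,(q[1]-240)*3.5))
E
```

```text
frontL [-4.2 11.3 99.8] [0.5555 0.0549 0.095 ]
frontR [ 5.  11.3 99.8] [0.5631 0.0603 0.095 ]
line_end [ 0.4 11.3 99.8] [0.5593 0.0576 0.095 ]
line_start [ 0.4  0.3 99.8] [0.5528 0.0665 0.095 ]
edge312 [  0.4 -14.4  99.8] [0.5441 0.0784 0.095 ]
back278 [  0.5 -13.6 117.8] [0.5446 0.0778 0.077 ]
back278hi [  0.4 -19.8  99.8] [0.541  0.0827 0.095 ]
gold_l [ -9.3  -2.1 121.8] [0.5435 0.0627 0.073 ]
gold_r [ 10.4  -2.1 121.8] [0.5595 0.0743 0.073 ]
wl [-38.7  -6.5  96.8] [0.5173 0.0489 0.098 ]
wr [39.7 -6.3 96.8] [0.5806 0.095  0.098 ]
wt [  1.7 -40.8  96.8] [0.5296 0.1005 0.098 ]
13.5 0.095 (np.float64(480.70457329557087), np.float64(288.4665891328815))
-13.5 0.095 (np.float64(317.91592228484706), np.float64(288.0749898051735))
-13.5 0.077 (np.float64(278.76782460258056), np.float64(288.0087217028939))
```

Emit:
apply_moves(moves=[[[0.02,-0.06,0],[0,0,0],-0.3],[[0.02,-0.06,0.6],[0,0,0],-0.3],[[0.02,-0.06,1.2],[0,0,0],-0.3],[[0.02,-0.06,1.6],[0,0,0],-0.3],[[0.02,-0.06,1.75],[0,0,0],-0.3],[[0.02,-0.06,1.75],[0,0,0],-0.3]], force=20)

```text
t: 5.0
eef_pos: [0.5513, 0.0679, 0.1498]
tool_rot: [0.0, 0.951, 0.308, -0.0]
contact_force: [0.3, 0.2, 0.7]
gripper_width: 0.353
```

```bash
python3 w.py w4; python3 fit.py w4
```

```text
t 5.05 pos [0.5515 0.0679 0.1502] yaw 35.92 q [-0.562  0.513  0.423  1.991 -0.317  0.702  0.684] F [ 0.14  0.32 -0.5 ] T [ 0.006 -0.018  0.033] w 0.35
[[0.8099, 0.5866, 0.0001], [0.5866, -0.8099, -0.0001], [0.0, 0.0001, -1.0]]
knob [([275.3, 322.7], 0.95)]
well_mouth [([205.9, 313.1], 0.83)]
output_key_top []
blue blob n 282 rect mm ((547.4209594726562, 73.37616729736328), (7.388761520385742, 12.298608779907227), 38.03539276123047)
bar ang -51.96461
centre of rectified 0.5473027949194508 0.07329912233989126
```

View pics/w4.png

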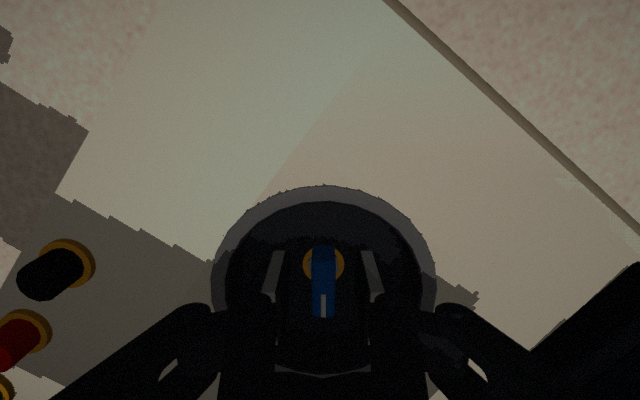

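View pics/w4_z.png

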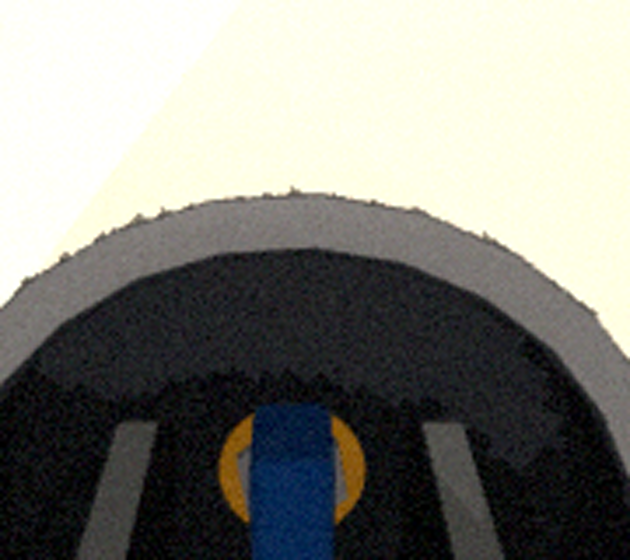

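Emit:
apply_moves(moves=[[[0,0,0],[0,0,0],-1],[[0,0,0],[0,0,0],-1],[[0,0,0],[0,0,0],-1],[[0,0,0],[0,0,0],-1]], force=20)

```text
t: 5.7
eef_pos: [0.5515, 0.0681, 0.1504]
tool_rot: [-0.0, 0.951, 0.308, 0.0]
contact_force: [-1.7, -0.6, 5.5]
gripper_width: 0.107
```

```bash
cat > s.py <<'E'
from h import *
o=get_obs(); r=rotm(o['tool_rot'])
print('t',round(float(o['t']),2),'pos',np.round(o['eef_pos'],4),'yaw',np.degrees(np.arctan2(r[1,0],r[0,0])).round(2),'q7',np.round(o['q'],4)[6],'F',np.round(o['contact_force'],2),'T',np.round(o['torque'],3),'jt7',np.round(o['joint_torque'],3),'w',round(float(o['gripper_width']),3))
E
python3 s.py; python3 s.py
```

```text
t 5.7 pos [0.5515 0.0681 0.1504] yaw 35.93 q7 0.6837 F [-1.68 -0.64  5.46] T [-0.021  0.198  0.062] jt7 [ 1.310e-01 -4.674e+01  6.694e+00 -1.852e+01 -1.000e-02 -3.850e-01
 -1.800e-02] w 0.107
t 5.7 pos [0.5515 0.0681 0.1504] yaw 35.93 q7 0.6837 F [-1.68 -0.64  5.46] T [-0.021  0.198  0.062] jt7 [ 1.310e-01 -4.674e+01  6.694e+00 -1.852e+01 -1.000e-02 -3.850e-01
 -1.800e-02] w 0.107
```

Emit:
apply_moves(moves=[[[0,0,0],[0,0,-0.1],-1],[[0,0,0],[0,0,-0.2],-1]])

```text
t: 5.95
eef_pos: [0.5515, 0.0681, 0.1505]
tool_rot: [-0.0, 0.946, 0.325, 0.0]
contact_force: [-1.6, 0.6, 5.6]
gripper_width: 0.104
```

```bash
python3 s.py
```

```text
t 5.95 pos [0.5515 0.0681 0.1505] yaw 37.95 q7 0.7122 F [-1.58  0.57  5.62] T [0.014 0.276 0.019] jt7 [-1.1900e-01 -4.6580e+01  6.5930e+00 -1.8573e+01 -1.4000e-02 -4.4500e-01
 -1.1400e-01] w 0.104
```

Emit:
apply_moves(moves=[[[0,0,0],[0,0,-0.2],-1],[[0,0,0],[0,0,-0.4],-1],[[0,0,0],[0,0,-0.6],-1],[[0,0,0],[0,0,-0.8],-1],[[0,0,0],[0,0,-1.0],-1]])

```text
t: 6.58
eef_pos: [0.5514, 0.0679, 0.1505]
tool_rot: [-0.0, 0.914, 0.407, 0.0]
contact_force: [-2.5, -0.0, 7.4]
gripper_width: 0.117
```

```bash
python3 s.py
```

```text
t 6.58 pos [0.5514 0.0679 0.1505] yaw 47.98 q7 0.8534 F [-2.49 -0.    7.37] T [-0.077  0.401 -0.045] jt7 [ -0.445 -46.709   5.911 -18.906  -0.112  -0.59   -0.262] w 0.117
```

Emit:
apply_moves(moves=[[[0,0,0],[0,0,0],-1],[[0,0,0],[0,0,0],-1]])

```text
t: 6.82
eef_pos: [0.5513, 0.0679, 0.1504]
tool_rot: [-0.0, 0.914, 0.406, 0.0]
contact_force: [-1.3, -0.5, 6.5]
gripper_width: 0.105
```

```bash
python3 s.py; python3 w.py w5
```

```text
t 6.83 pos [0.5513 0.0679 0.1504] yaw 47.92 q7 0.8526 F [-1.34 -0.49  6.5 ] T [-0.051  0.406  0.063] jt7 [ 2.3000e-02 -4.6785e+01  5.7760e+00 -1.8876e+01 -8.7000e-02 -5.8300e-01
 -3.0000e-02] w 0.105
t 6.875 pos [0.5514 0.0679 0.1505] yaw 47.92 q [-0.52   0.503  0.367  1.988 -0.273  0.697  0.853] F [-1.18 -0.13  5.32] T [-0.082  0.387 -0.016] w 0.11
[[0.6702, 0.7422, 0.0], [0.7422, -0.6702, 0.0002], [0.0001, -0.0001, -1.0]]
knob [([278.1, 320.4], 0.75)]
well_mouth [([203.8, 307.8], 0.61)]
output_key_top []
```

View pics/w5.png

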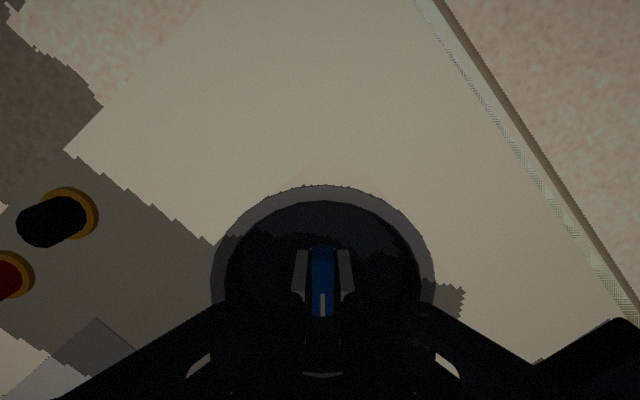

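The bar is between the pads and turns with the tool. I'll turn quickly while still inside the guaranteed free 35°, then in very small steps.

Emit:
apply_moves(moves=[[[0,0,0],[0,0,-0.2],-1],[[0,0,0],[0,0,-0.4],-1],[[0,0,0],[0,0,-0.6],-1],[[0,0,0],[0,0,-0.8],-1],[[0,0,0],[0,0,-1.0],-1],[[0,0,0],[0,0,-1.2],-1],[[0,0,0],[0,0,-1.4],-1],[[0,0,0],[0,0,-1.6],-1],[[0,0,0],[0,0,-1.7],-1],[[0,0,0],[0,0,-1.8],-1]])

```text
t: 8.28
eef_pos: [0.5512, 0.0676, 0.1504]
tool_rot: [-0.0, 0.839, 0.544, -0.0]
contact_force: [-3.0, -1.2, 7.3]
gripper_width: 0.113
```

```bash
cat > s2.py <<'E'
from h import *
o=get_obs(); r=rotm(o['tool_rot'])
print('t',round(float(o['t']),2),'yaw',np.degrees(np.arctan2(r[1,0],r[0,0])).round(2),'q7',np.round(o['q'],3)[6],'F',np.round(o['contact_force'],1),'Tz',np.round(o['torque'],3)[2],'jt',np.round(o['joint_torque'],3)[[0,2,4,6]],'w',round(float(o['gripper_width']),3))
E
python3 s2.py
```

```text
t 8.28 yaw 65.93 q7 1.108 F [-3.  -1.2  7.3] Tz -0.064 jt [-0.594  4.398 -0.184 -0.111] w 0.113
```

Emit:
apply_moves(moves=[[[0,0,0],[0,0,-0.05],-1],[[0,0,0],[0,0,-0.1],-1]])

```text
t: 8.52
eef_pos: [0.5512, 0.0676, 0.1505]
tool_rot: [-0.0, 0.834, 0.551, -0.0]
contact_force: [-1.3, -0.3, 6.8]
gripper_width: 0.109
```

```bash
python3 s2.py
```

```text
t 8.53 yaw 66.91 q7 1.122 F [-1.3 -0.3  6.8] Tz -0.014 jt [-0.527  4.276 -0.172 -0.037] w 0.109
```

Emit:
apply_moves(moves=[[[0,0,0],[0,0,-0.05],-1],[[0,0,0],[0,0,-0.1],-1]])

```text
t: 8.78
eef_pos: [0.5511, 0.0676, 0.1505]
tool_rot: [-0.0, 0.829, 0.559, -0.0]
contact_force: [-2.8, -0.9, 7.6]
gripper_width: 0.109
```

```bash
python3 s2.py
```

```text
t 8.78 yaw 67.91 q7 1.136 F [-2.8 -0.9  7.6] Tz -0.078 jt [-0.561  4.193 -0.18  -0.038] w 0.109
```

Emit:
apply_moves(moves=[[[0,0,0],[0,0,-0.05],-1],[[0,0,0],[0,0,-0.1],-1]])

```text
t: 9.02
eef_pos: [0.5511, 0.0676, 0.1504]
tool_rot: [-0.0, 0.825, 0.566, -0.0]
contact_force: [-3.1, -1.5, 5.6]
gripper_width: 0.109
```

```bash
python3 s2.py
```

```text
t 9.03 yaw 68.91 q7 1.15 F [-3.1 -1.5  5.6] Tz -0.041 jt [-0.585  4.112 -0.187 -0.038] w 0.109
```

Emit:
apply_moves(moves=[[[0,0,0],[0,0,-0.05],-1],[[0,0,0],[0,0,-0.1],-1]])

```text
t: 9.28
eef_pos: [0.5511, 0.0675, 0.1504]
tool_rot: [-0.0, 0.82, 0.573, -0.0]
contact_force: [-2.1, -1.2, 6.9]
gripper_width: 0.11
```

```bash
python3 s2.py
```

```text
t 9.28 yaw 69.91 q7 1.165 F [-2.1 -1.2  6.9] Tz -0.067 jt [-0.609  4.031 -0.194 -0.038] w 0.11
```

Emit:
apply_moves(moves=[[[0,0,0],[0,0,-0.05],-1],[[0,0,0],[0,0,-0.1],-1]])

```text
t: 9.52
eef_pos: [0.5512, 0.0675, 0.1505]
tool_rot: [-0.0, 0.815, 0.58, -0.0]
contact_force: [-2.9, -1.6, 7.6]
gripper_width: 0.106
```

```bash
python3 s2.py
```

```text
t 9.53 yaw 70.91 q7 1.179 F [-2.9 -1.6  7.6] Tz -0.035 jt [-0.634  3.949 -0.202 -0.038] w 0.106
```

Emit:
apply_moves(moves=[[[0,0,0],[0,0,-0.05],-1],[[0,0,0],[0,0,-0.1],-1]])

```text
t: 9.78
eef_pos: [0.5511, 0.0675, 0.1504]
tool_rot: [-0.0, 0.809, 0.587, -0.0]
contact_force: [-3.1, -1.3, 7.8]
gripper_width: 0.111
```

```bash
python3 s2.py
```

```text
t 9.78 yaw 71.91 q7 1.193 F [-3.1 -1.3  7.8] Tz -0.016 jt [-0.658  3.868 -0.209 -0.038] w 0.111
```

Emit:
apply_moves(moves=[[[0,0,0],[0,0,-0.05],-1],[[0,0,0],[0,0,-0.1],-1]])

```text
t: 10.02
eef_pos: [0.5511, 0.0675, 0.1504]
tool_rot: [-0.0, 0.804, 0.594, -0.0]
contact_force: [-3.6, -1.3, 7.7]
gripper_width: 0.11
```

```bash
python3 s2.py
```

```text
t 10.03 yaw 72.9 q7 1.207 F [-3.6 -1.3  7.7] Tz -0.038 jt [-0.682  3.787 -0.216 -0.038] w 0.11
```

Emit:
apply_moves(moves=[[[0,0,0],[0,0,-0.05],-1],[[0,0,0],[0,0,-0.1],-1]])

```text
t: 10.28
eef_pos: [0.5511, 0.0674, 0.1504]
tool_rot: [-0.0, 0.799, 0.601, -0.0]
contact_force: [-2.4, -2.1, 7.8]
gripper_width: 0.111
```

```bash
python3 s2.py
```

```text
t 10.28 yaw 73.9 q7 1.222 F [-2.4 -2.1  7.8] Tz -0.031 jt [-0.707  3.705 -0.224 -0.038] w 0.111
```

Emit:
apply_moves(moves=[[[0,0,0],[0,0,-0.05],-1],[[0,0,0],[0,0,-0.1],-1]])

```text
t: 10.52
eef_pos: [0.5511, 0.0674, 0.1504]
tool_rot: [-0.0, 0.794, 0.608, -0.0]
contact_force: [-1.7, -0.9, 7.4]
gripper_width: 0.111
```

```bash
python3 s2.py
```

```text
t 10.53 yaw 74.9 q7 1.236 F [-1.7 -0.9  7.4] Tz -0.056 jt [-0.731  3.624 -0.231 -0.038] w 0.111
```

Emit:
apply_moves(moves=[[[0,0,0],[0,0,-0.05],-1],[[0,0,0],[0,0,-0.1],-1]])

```text
t: 10.78
eef_pos: [0.5511, 0.0674, 0.1504]
tool_rot: [-0.0, 0.789, 0.615, -0.0]
contact_force: [-2.8, -2.1, 8.4]
gripper_width: 0.11
```

```bash
python3 s2.py
```

```text
t 10.78 yaw 75.9 q7 1.25 F [-2.8 -2.1  8.4] Tz -0.017 jt [-0.756  3.542 -0.238 -0.038] w 0.11
```

Emit:
apply_moves(moves=[[[0,0,0],[0,0,-0.05],-1],[[0,0,0],[0,0,-0.1],-1]])

```text
t: 11.02
eef_pos: [0.5511, 0.0674, 0.1505]
tool_rot: [-0.0, 0.783, 0.622, -0.0]
contact_force: [-2.3, -1.9, 6.1]
gripper_width: 0.109
```

```bash
python3 s2.py
```

```text
t 11.03 yaw 76.9 q7 1.265 F [-2.3 -1.9  6.1] Tz -0.028 jt [-0.782  3.459 -0.246 -0.038] w 0.109
```

Emit:
apply_moves(moves=[[[0,0,0],[0,0,-0.05],-1],[[0,0,0],[0,0,-0.1],-1]])

```text
t: 11.28
eef_pos: [0.5511, 0.0674, 0.1504]
tool_rot: [-0.0, 0.778, 0.629, -0.0]
contact_force: [-2.3, -2.0, 7.8]
gripper_width: 0.111
```

```bash
python3 s2.py
```

```text
t 11.28 yaw 77.9 q7 1.279 F [-2.3 -2.   7.8] Tz 0.002 jt [-0.807  3.378 -0.253 -0.038] w 0.111
```

Emit:
apply_moves(moves=[[[0,0,0],[0,0,-0.05],-1],[[0,0,0],[0,0,-0.1],-1]])

```text
t: 11.52
eef_pos: [0.5511, 0.0674, 0.1504]
tool_rot: [-0.0, 0.772, 0.635, -0.0]
contact_force: [-2.3, -1.5, 6.5]
gripper_width: 0.11
```

```bash
python3 s2.py
```

```text
t 11.53 yaw 78.9 q7 1.293 F [-2.3 -1.5  6.5] Tz -0.072 jt [-0.832  3.295 -0.261 -0.038] w 0.11
```

Emit:
apply_moves(moves=[[[0,0,0],[0,0,-0.05],-1],[[0,0,0],[0,0,-0.1],-1]])

```text
t: 11.78
eef_pos: [0.5511, 0.0673, 0.1504]
tool_rot: [-0.0, 0.767, 0.642, -0.0]
contact_force: [-2.3, -1.7, 8.0]
gripper_width: 0.105
```

```bash
python3 s2.py
```

```text
t 11.78 yaw 79.9 q7 1.308 F [-2.3 -1.7  8. ] Tz -0.016 jt [-0.857  3.213 -0.269 -0.038] w 0.105
```

Emit:
apply_moves(moves=[[[0,0,0],[0,0,-0.05],-1],[[0,0,0],[0,0,-0.1],-1]])

```text
t: 12.02
eef_pos: [0.5511, 0.0673, 0.1504]
tool_rot: [-0.0, 0.761, 0.649, -0.0]
contact_force: [-2.9, -1.4, 7.9]
gripper_width: 0.11
```

```bash
python3 s2.py
```

```text
t 12.03 yaw 80.9 q7 1.322 F [-2.9 -1.4  7.9] Tz -0.031 jt [-0.883  3.131 -0.276 -0.038] w 0.11
```

Emit:
apply_moves(moves=[[[0,0,0],[0,0,-0.05],-1],[[0,0,0],[0,0,-0.1],-1]])

```text
t: 12.28
eef_pos: [0.5511, 0.0673, 0.1504]
tool_rot: [-0.0, 0.755, 0.655, -0.0]
contact_force: [-3.5, -2.6, 6.9]
gripper_width: 0.109
```

```bash
python3 s2.py
```

```text
t 12.28 yaw 81.9 q7 1.336 F [-3.5 -2.6  6.9] Tz -0.053 jt [-0.91   3.049 -0.284 -0.038] w 0.109
```

Emit:
apply_moves(moves=[[[0,0,0],[0,0,-0.05],-1],[[0,0,0],[0,0,-0.1],-1]])

```text
t: 12.52
eef_pos: [0.551, 0.0673, 0.1504]
tool_rot: [-0.0, 0.75, 0.662, -0.0]
contact_force: [-2.4, -2.6, 7.1]
gripper_width: 0.112
```

```bash
python3 s2.py
```

```text
t 12.53 yaw 82.9 q7 1.351 F [-2.4 -2.6  7.1] Tz -0.07 jt [-0.936  2.966 -0.291 -0.038] w 0.112
```

Emit:
apply_moves(moves=[[[0,0,0],[0,0,-0.05],-1],[[0,0,0],[0,0,-0.1],-1]])

```text
t: 12.78
eef_pos: [0.5511, 0.0672, 0.1504]
tool_rot: [0.0, 0.744, 0.668, -0.0]
contact_force: [-1.8, -1.9, 6.8]
gripper_width: 0.109
```

```bash
python3 s2.py
```

```text
t 12.78 yaw 83.89 q7 1.365 F [-1.8 -1.9  6.8] Tz -0.009 jt [-0.962  2.884 -0.299 -0.038] w 0.109
```

Emit:
apply_moves(moves=[[[0,0,0],[0,0,-0.05],-1],[[0,0,0],[0,0,-0.1],-1]])

```text
t: 13.02
eef_pos: [0.5511, 0.0672, 0.1504]
tool_rot: [0.0, 0.738, 0.675, -0.0]
contact_force: [-2.6, -2.6, 7.5]
gripper_width: 0.109
```

```bash
python3 s2.py
```

```text
t 13.03 yaw 84.89 q7 1.379 F [-2.6 -2.6  7.5] Tz -0.045 jt [-0.988  2.802 -0.307 -0.038] w 0.109
```

Emit:
apply_moves(moves=[[[0,0,0],[0,0,-0.05],-1],[[0,0,0],[0,0,-0.1],-1]])

```text
t: 13.28
eef_pos: [0.5511, 0.0672, 0.1504]
tool_rot: [0.0, 0.732, 0.681, -0.0]
contact_force: [-1.9, -2.4, 7.7]
gripper_width: 0.105
```

```bash
python3 s2.py
```

```text
t 13.28 yaw 85.89 q7 1.394 F [-1.9 -2.4  7.7] Tz -0.037 jt [-1.014  2.719 -0.314 -0.038] w 0.105
```

Emit:
apply_moves(moves=[[[0,0,0],[0,0,-0.05],-1],[[0,0,0],[0,0,-0.1],-1]])

```text
t: 13.52
eef_pos: [0.5511, 0.0672, 0.1504]
tool_rot: [0.0, 0.726, 0.688, -0.0]
contact_force: [-3.0, -2.2, 6.2]
gripper_width: 0.112
```

```bash
python3 s2.py
```

```text
t 13.53 yaw 86.89 q7 1.408 F [-3.  -2.2  6.2] Tz -0.015 jt [-1.042  2.636 -0.322 -0.038] w 0.112
```

Emit:
apply_moves(moves=[[[0,0,0],[0,0,-0.05],-1],[[0,0,0],[0,0,-0.1],-1]])

```text
t: 13.78
eef_pos: [0.5511, 0.0672, 0.1504]
tool_rot: [0.0, 0.72, 0.694, -0.0]
contact_force: [-2.4, -2.9, 8.0]
gripper_width: 0.11
```

```bash
python3 s2.py
```

```text
t 13.78 yaw 87.89 q7 1.422 F [-2.4 -2.9  8. ] Tz 0.007 jt [-1.068  2.554 -0.33  -0.038] w 0.11
```

Emit:
apply_moves(moves=[[[0,0,0],[0,0,-0.05],-1],[[0,0,0],[0,0,-0.1],-1]])

```text
t: 14.02
eef_pos: [0.5511, 0.0672, 0.1505]
tool_rot: [0.0, 0.714, 0.7, -0.0]
contact_force: [-3.1, -2.0, 6.8]
gripper_width: 0.111
```

```bash
python3 s2.py
```

```text
t 14.03 yaw 88.89 q7 1.437 F [-3.1 -2.   6.8] Tz -0.04 jt [-1.095  2.471 -0.338 -0.038] w 0.111
```

Emit:
apply_moves(moves=[[[0,0,0],[0,0,-0.05],-1],[[0,0,0],[0,0,-0.1],-1]])

```text
t: 14.28
eef_pos: [0.5511, 0.0671, 0.1504]
tool_rot: [-0.0, 0.708, 0.706, -0.001]
contact_force: [-2.7, -1.8, 7.1]
gripper_width: 0.107
```

```bash
python3 s2.py
```

```text
t 14.28 yaw 89.89 q7 1.451 F [-2.7 -1.8  7.1] Tz -0.043 jt [-1.121  2.389 -0.346 -0.038] w 0.107
```

Emit:
apply_moves(moves=[[[0,0,0],[0,0,-0.05],-1],[[0,0,0],[0,0,-0.1],-1]])

```text
t: 14.52
eef_pos: [0.551, 0.0671, 0.1504]
tool_rot: [0.0, 0.702, 0.713, -0.001]
contact_force: [-2.1, -2.9, 7.7]
gripper_width: 0.109
```

```bash
python3 s2.py; python3 w.py w6|head -1; python3 -c "
import cv2
a=cv2.imread('pics/w6.png')[200:340,220:420]; cv2.imwrite('pics/w6_z.png',cv2.resize(cv2.convertScaleAbs(a,alpha=2.5),None,fx=3.5,fy=3.5))"
```

```text
t 14.53 yaw 90.89 q7 1.465 F [-2.1 -2.9  7.7] Tz -0.042 jt [-1.149  2.306 -0.354 -0.038] w 0.109
t 14.575 pos [0.5511 0.0671 0.1504] yaw 90.91 q [-0.368  0.483  0.171  1.978 -0.123  0.691  1.466] F [-2.94 -2.06  7.84] T [-0.483  0.576  0.001] w 0.106
```

View pics/w6_z.png

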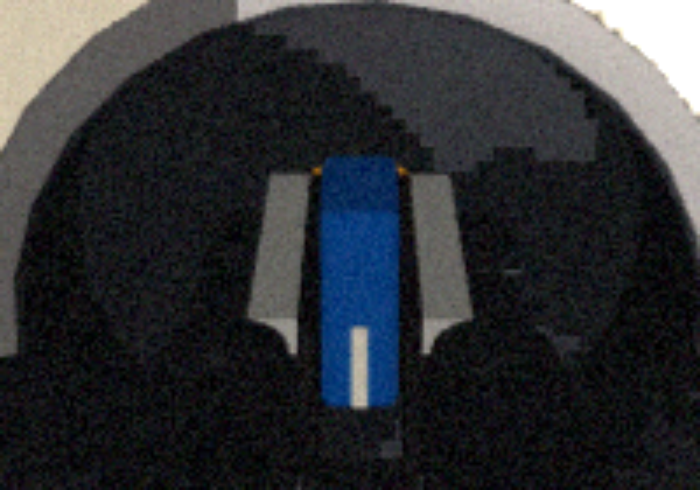

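The knob is square between the pads, so it is following the tool without slipping. I'll carry on in 1° steps.

Emit:
apply_moves(moves=[[[0,0,0],[0,0,-0.05],-1],[[0,0,0],[0,0,-0.1],-1]])

```text
t: 14.98
eef_pos: [0.5511, 0.0671, 0.1504]
tool_rot: [0.0, 0.695, 0.719, -0.001]
contact_force: [-2.8, -0.9, 7.6]
gripper_width: 0.112
```

```bash
python3 s2.py
```

```text
t 14.97 yaw 91.89 q7 1.48 F [-2.8 -0.9  7.6] Tz -0.028 jt [-1.183  2.222 -0.363 -0.039] w 0.112
```

Emit:
apply_moves(moves=[[[0,0,0],[0,0,-0.05],-1],[[0,0,0],[0,0,-0.1],-1]])

```text
t: 15.22
eef_pos: [0.5511, 0.0671, 0.1504]
tool_rot: [0.0, 0.689, 0.725, -0.001]
contact_force: [-2.1, -2.5, 6.9]
gripper_width: 0.111
```

```bash
python3 s2.py
```

```text
t 15.22 yaw 92.89 q7 1.494 F [-2.1 -2.5  6.9] Tz -0.11 jt [-1.203  2.141 -0.37  -0.038] w 0.111
```

Emit:
apply_moves(moves=[[[0,0,0],[0,0,-0.03],-1],[[0,0,0],[0,0,-0.06],-1]])

```text
t: 15.48
eef_pos: [0.5511, 0.067, 0.1504]
tool_rot: [0.0, 0.685, 0.728, -0.001]
contact_force: [-2.3, -2.3, 7.3]
gripper_width: 0.11
```

```bash
python3 s2.py
```

```text
t 15.47 yaw 93.48 q7 1.503 F [-2.3 -2.3  7.3] Tz -0.03 jt [-1.174  2.076 -0.366 -0.008] w 0.11
```

Emit:
apply_moves(moves=[[[0,0,0],[0,0,-0.05],-1],[[0,0,0],[0,0,-0.1],-1]])

```text
t: 15.72
eef_pos: [0.5511, 0.0671, 0.1504]
tool_rot: [0.0, 0.679, 0.734, -0.001]
contact_force: [-2.4, -1.9, 7.5]
gripper_width: 0.106
```

```bash
python3 s2.py
```

```text
t 15.72 yaw 94.49 q7 1.517 F [-2.4 -1.9  7.5] Tz -0.008 jt [-1.249  2.009 -0.382 -0.039] w 0.106
```

Emit:
apply_moves(moves=[[[0,0,0],[0,0,-0.05],-1],[[0,0,0],[0,0,-0.1],-1]])

```text
t: 15.98
eef_pos: [0.5511, 0.067, 0.1504]
tool_rot: [0.0, 0.672, 0.74, -0.001]
contact_force: [-3.4, -3.5, 7.3]
gripper_width: 0.108
```

```bash
python3 s2.py
```

```text
t 15.97 yaw 95.49 q7 1.532 F [-3.4 -3.5  7.3] Tz -0.049 jt [-1.272  1.926 -0.39  -0.038] w 0.108
```

Emit:
apply_moves(moves=[[[0,0,0],[0,0,-0.05],-1],[[0,0,0],[0,0,-0.1],-1]])

```text
t: 16.23
eef_pos: [0.5511, 0.067, 0.1504]
tool_rot: [0.0, 0.666, 0.746, -0.001]
contact_force: [-2.9, -3.2, 6.7]
gripper_width: 0.11
```

```bash
python3 s2.py
```

```text
t 16.23 yaw 96.48 q7 1.546 F [-2.9 -3.2  6.7] Tz -0.03 jt [-1.299  1.844 -0.398 -0.038] w 0.11
```

Emit:
apply_moves(moves=[[[0,0,0],[0,0,-0.05],-1],[[0,0,0],[0,0,-0.1],-1]])

```text
t: 16.48
eef_pos: [0.5511, 0.067, 0.1504]
tool_rot: [0.0, 0.659, 0.752, -0.001]
contact_force: [-2.6, -2.5, 7.5]
gripper_width: 0.11
```

```bash
python3 s2.py
```

```text
t 16.48 yaw 97.48 q7 1.56 F [-2.6 -2.5  7.5] Tz -0.063 jt [-1.327  1.761 -0.406 -0.038] w 0.11
```

Emit:
apply_moves(moves=[[[0,0,0],[0,0,-0.05],-1],[[0,0,0],[0,0,-0.1],-1]])

```text
t: 16.73
eef_pos: [0.5511, 0.067, 0.1505]
tool_rot: [0.0, 0.653, 0.757, -0.001]
contact_force: [-3.1, -2.5, 6.8]
gripper_width: 0.114
```

```bash
python3 s2.py
```

```text
t 16.73 yaw 98.48 q7 1.575 F [-3.1 -2.5  6.8] Tz -0.061 jt [-1.353  1.679 -0.414 -0.039] w 0.114
```

Emit:
apply_moves(moves=[[[0,0,0],[0,0,-0.05],-1],[[0,0,0],[0,0,-0.1],-1]])

```text
t: 16.98
eef_pos: [0.5511, 0.0669, 0.1504]
tool_rot: [0.0, 0.646, 0.763, -0.001]
contact_force: [-2.6, -2.3, 7.1]
gripper_width: 0.108
```

```bash
python3 s2.py
```

```text
t 16.98 yaw 99.48 q7 1.589 F [-2.6 -2.3  7.1] Tz -0.023 jt [-1.38   1.596 -0.422 -0.039] w 0.108
```

Emit:
apply_moves(moves=[[[0,0,0],[0,0,-0.05],-1],[[0,0,0],[0,0,-0.1],-1]])

```text
t: 17.23
eef_pos: [0.5511, 0.0669, 0.1504]
tool_rot: [0.0, 0.64, 0.769, -0.001]
contact_force: [-2.0, -3.0, 8.1]
gripper_width: 0.108
```

```bash
python3 s2.py
```

```text
t 17.23 yaw 100.48 q7 1.604 F [-2.  -3.   8.1] Tz 0.004 jt [-1.407  1.514 -0.43  -0.039] w 0.108
```

Emit:
apply_moves(moves=[[[0,0,0],[0,0,-0.05],-1],[[0,0,0],[0,0,-0.1],-1]])

```text
t: 17.48
eef_pos: [0.5511, 0.0669, 0.1504]
tool_rot: [0.0, 0.633, 0.774, -0.001]
contact_force: [-2.9, -3.4, 8.5]
gripper_width: 0.11
```

```bash
python3 s2.py
```

```text
t 17.48 yaw 101.48 q7 1.618 F [-2.9 -3.4  8.5] Tz -0.015 jt [-1.435  1.43  -0.438 -0.039] w 0.11
```

Emit:
apply_moves(moves=[[[0,0,0],[0,0,-0.05],-1],[[0,0,0],[0,0,-0.1],-1]])

```text
t: 17.73
eef_pos: [0.5511, 0.0669, 0.1504]
tool_rot: [0.0, 0.626, 0.78, -0.001]
contact_force: [-2.4, -2.2, 7.6]
gripper_width: 0.11
```

```bash
python3 s2.py
```

```text
t 17.73 yaw 102.48 q7 1.633 F [-2.4 -2.2  7.6] Tz -0.095 jt [-1.462  1.349 -0.446 -0.039] w 0.11
```

Emit:
apply_moves(moves=[[[0,0,0],[0,0,-0.05],-1],[[0,0,0],[0,0,-0.1],-1]])

```text
t: 17.98
eef_pos: [0.5511, 0.0669, 0.1504]
tool_rot: [0.0, 0.619, 0.785, -0.001]
contact_force: [-2.7, -2.2, 8.1]
gripper_width: 0.111
```

```bash
python3 s2.py
```

```text
t 17.98 yaw 103.48 q7 1.647 F [-2.7 -2.2  8.1] Tz -0.057 jt [-1.488  1.267 -0.454 -0.039] w 0.111
```

Emit:
apply_moves(moves=[[[0,0,0],[0,0,-0.05],-1],[[0,0,0],[0,0,-0.1],-1]])

```text
t: 18.23
eef_pos: [0.5511, 0.0668, 0.1504]
tool_rot: [0.0, 0.612, 0.791, -0.001]
contact_force: [-3.0, -2.6, 8.8]
gripper_width: 0.109
```

```bash
python3 s2.py
```

```text
t 18.23 yaw 104.48 q7 1.661 F [-3.  -2.6  8.8] Tz -0.043 jt [-1.516  1.184 -0.462 -0.039] w 0.109
```

Emit:
apply_moves(moves=[[[0,0,0],[0,0,-0.05],-1],[[0,0,0],[0,0,-0.1],-1]])

```text
t: 18.48
eef_pos: [0.5511, 0.0668, 0.1504]
tool_rot: [0.0, 0.605, 0.796, -0.001]
contact_force: [-2.9, -3.0, 6.5]
gripper_width: 0.113
```

```bash
python3 s2.py
```

```text
t 18.48 yaw 105.48 q7 1.676 F [-2.9 -3.   6.5] Tz -0.045 jt [-1.542  1.102 -0.47  -0.039] w 0.113
```

Emit:
apply_moves(moves=[[[0,0,0],[0,0,-0.05],-1],[[0,0,0],[0,0,-0.1],-1]])

```text
t: 18.73
eef_pos: [0.5511, 0.0668, 0.1504]
tool_rot: [0.0, 0.599, 0.801, -0.001]
contact_force: [-3.0, -2.3, 8.2]
gripper_width: 0.111
```

```bash
python3 s2.py
```

```text
t 18.73 yaw 106.45 q7 1.69 F [-3.  -2.3  8.2] Tz -0.242 jt [-1.692  0.921 -0.301  0.158] w 0.111
```

The stop is felt at yaw 106.45°. The twist rose by about 0.2 N m on both the wrist moment and joint 7. I'll back off clockwise straight away, a quarter turn from the contact angle of about 106°.

Emit:
apply_moves(moves=[[[0,0,0],[0,0,0.1],-1],[[0,0,0],[0,0,0.5],-1],[[0,0,0],[0,0,1.0],-1],[[0,0,0],[0,0,1.5],-1],[[0,0,0],[0,0,2.0],-1],[[0,0,0],[0,0,2.5],-1],[[0,0,0],[0,0,3.0],-1],[[0,0,0],[0,0,3.5],-1],[[0,0,0],[0,0,4.0],-1],[[0,0,0],[0,0,4.5],-1],[[0,0,0],[0,0,5.0],-1],[[0,0,0],[0,0,5.5],-1],[[0,0,0],[0,0,6.0],-1],[[0,0,0],[0,0,6.5],-1],[[0,0,0],[0,0,7.0],-1],[[0,0,0],[0,0,7.5],-1],[[0,0,0],[0,0,8.0],-1],[[0,0,0],[0,0,8.4],-1],[[0,0,0],[0,0,8.7],-1],[[0,0,0],[0,0,9.0],-1]])

```text
t: 21.22
eef_pos: [0.5518, 0.0682, 0.1505]
tool_rot: [-0.0, 0.99, 0.143, 0.001]
contact_force: [0.4, 0.7, 4.2]
gripper_width: 0.108
```

```bash
python3 s2.py; python3 w.py w7|head -1; python3 -c "
import cv2
a=cv2.imread('pics/w7.png')[200:340,220:420]; cv2.imwrite('pics/w7_z.png',cv2.resize(cv2.convertScaleAbs(a,alpha=2.5),None,fx=3.5,fy=3.5))"
```

```text
t 21.23 yaw 16.44 q7 0.411 F [0.4 0.7 4.2] Tz 0.051 jt [0.797 7.822 0.19  0.405] w 0.108
t 21.275 pos [0.5519 0.0682 0.1505] yaw 16.33 q [-0.629  0.53   0.513  1.994 -0.389  0.712  0.409] F [-0.01  1.36  7.09] T [ 0.169  0.044 -0.063] w 0.108
```

View pics/w7_z.png

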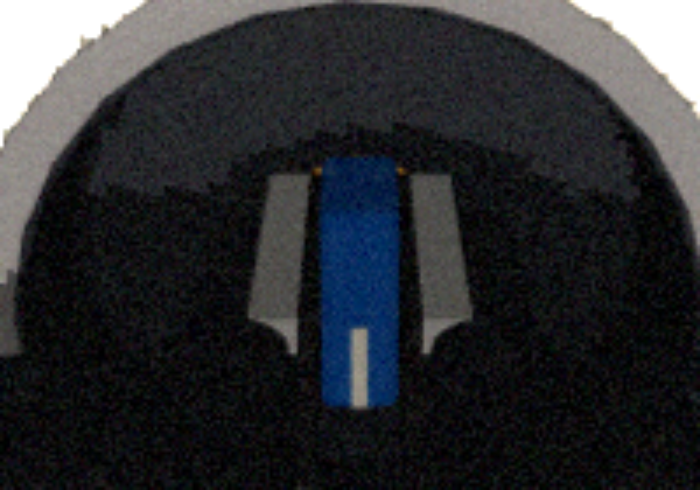

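The knob is still square in the pads at yaw 16.3°, which is 89.7° from contact. I'll trim 0.3° more, let it settle, open part way, and lift straight out.

Emit:
apply_moves(moves=[[[0,0,0],[0,0,0.03],-1],[[0,0,0],[0,0,0.03],-1],[[0,0,0],[0,0,0.03],-0.3],[[0,0,0],[0,0,0.03],-0.3],[[0,0,0],[0,0,0.03],-0.3],[[0,0,0],[0,0,0.03],-0.3],[[0,0,-0.4],[0,0,0.03],-0.3],[[0,0,-1],[0,0,0.03],-0.3],[[0,0,-2],[0,0,0.03],-0.3],[[0,0,-3],[0,0,0.03],-0.3],[[0,0,-4],[0,0,0.03],-0.3],[[0,0,-4],[0,0,0.03],-0.3],[[0,0,-4],[0,0,0.03],-0.3]])

```text
t: 23.05
eef_pos: [0.5511, 0.0681, 0.2502]
tool_rot: [-0.0, 0.99, 0.141, 0.0]
contact_force: [0.1, 0.2, -0.1]
gripper_width: 0.35
```

```bash
python3 w.py w8; python3 fit.py w8
```

```text
t 23.1 pos [0.5509 0.0681 0.2497] yaw 16.24 q [-0.711  0.387  0.605  1.93  -0.276  0.907  0.315] F [-0.27  0.15  0.49] T [-0.042  0.032 -0.002] w 0.35
[[0.9601, 0.2796, -0.0009], [0.2796, -0.9601, -0.0], [-0.0009, -0.0002, -1.0]]
knob [([206.3, 320.6], 0.75)]
well_mouth [([188.2, 330.6], 0.98)]
output_key_top []
blue blob n 495 rect mm ((551.3765869140625, 69.8003158569336), (9.046188354492188, 28.878198623657227), 16.24258804321289)
bar ang -73.75737
centre of rectified 0.5510634106041328 0.07060426874604714
```

View pics/w8.png

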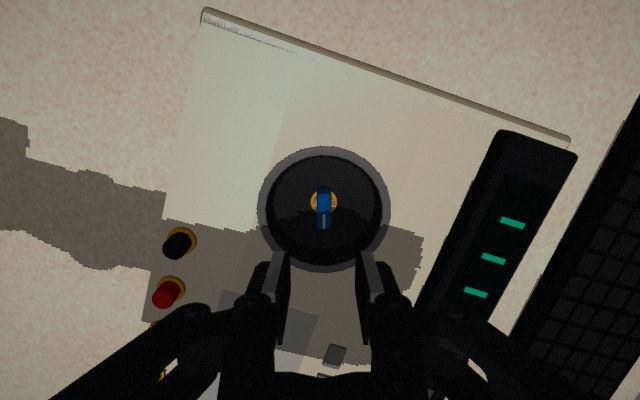

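View pics/w8_z.png

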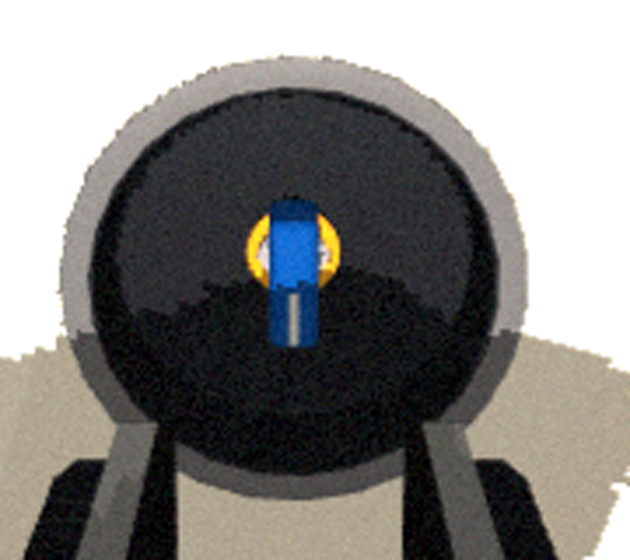

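The knob was left undisturbed, with its line at -73.8°. It started at about -54°, went +70° to the stop and came back 90°, which is consistent. Next is the green key.

Emit:
apply_moves(moves=[[[-0.8,1.6,0],[0,0,0],-1],[[-1.6,3.2,0],[0,0,0],-1],[[-2.4,4.9,0],[0,0,0],-1],[[-2.4,4.9,0],[0,0,0],-1],[[-2.4,4.9,0],[0,0,0],-1],[[-2.4,4.9,0],[0,0,0],-1]])

```text
t: 24.0
eef_pos: [0.5282, -0.0649, 0.2498]
tool_rot: [-0.0, 0.99, 0.142, -0.0]
contact_force: [1.2, 0.4, 0.1]
gripper_width: -0.001
```

```bash
python3 w.py k1; python3 - <<'E'
from h import *
d=np.load('k1.npz'); K,e,Rm=d['K'],d['e'],d['Rm']
im=cv2.imread('pics/k1.png'); hsv=cv2.cvtColor(im,cv2.COLOR_BGR2HSV)
m=((hsv[...,0]>50)&(hsv[...,0]<80)&(hsv[...,1]>120)&(hsv[...,2]>40)).astype(np.uint8)
n,l,st,ce=cv2.connectedComponentsWithStats(m)
for i in range(1,n):
    if st[i,4]>60: print(st[i],ce[i].round(1),ray(K,e,Rm,(ce[i][1],ce[i][0]),.114).round(4))
E
```

```text
t 24.05 pos [ 0.5282 -0.065   0.2499] yaw 16.36 q [-0.51   0.352  0.64   1.984 -0.269  0.89   0.558] F [-0.04  0.32  0.52] T [-0.021 -0.021  0.018] w 0.001
[[0.9595, 0.2816, -0.0004], [0.2816, -0.9595, 0.0002], [-0.0003, -0.0003, -1.0]]
knob [([20.2, 419.2], 0.7)]
well_mouth [([143.1, 410.9], 0.68)]
output_key_top [([220.7, 320.3], 0.86)]
[208 171  22  23 403] [218.4 182.3] [ 0.4602 -0.059   0.114 ]
[304 207  32  32 683] [319.9 222.4] [ 0.527  -0.0666  0.114 ]
```

View pics/k1.png

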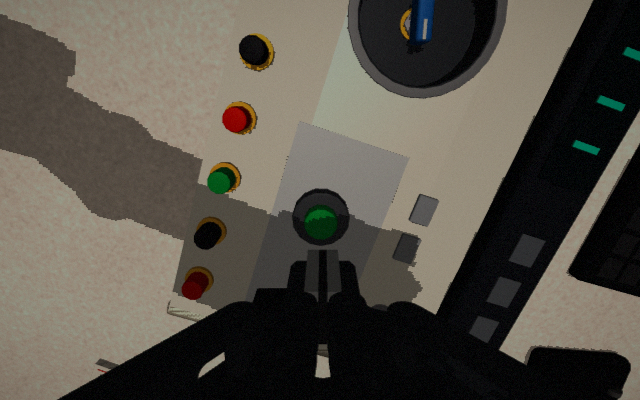

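Emit:
apply_moves(moves=[[[-0.06,0.05,0.8],[0,0,0],-1],[[-0.06,0.05,1.6],[0,0,0],-1],[[-0.06,0.05,2.2],[0,0,0],-1],[[-0.06,0.05,2.44],[0,0,0],-1],[[-0.06,0.05,2.52],[0,0,0],-1],[[-0.06,0.05,2.6],[0,0,0],-1],[[-0.06,0.05,2.68],[0,0,0],-1],[[-0.06,0.05,2.68],[0,0,0],-1]])

```text
t: 25.2
eef_pos: [0.5269, -0.068, 0.1854]
tool_rot: [-0.001, 0.99, 0.141, 0.0]
contact_force: [-10.1, 2.6, 25.3]
gripper_width: 0.001
```

```bash
python3 s.py
```

```text
t 25.2 pos [ 0.5269 -0.068   0.1854] yaw 16.2 q7 0.6362 F [-10.14   2.57  25.3 ] T [ 0.648  2.324 -0.038] jt7 [ 9.2100e-01 -3.3533e+01  6.4520e+00 -1.9543e+01 -1.7200e-01 -3.4740e+00
  9.0000e-03] w 0.001
```

```bash
python3 w.py k2|head -2; python3 -c "
from h import *
img,K,e,Rm,c=cam('scene'); save('k2s',img)
a=img[120:290,220:420]; cv2.imwrite('pics/k2sz.png',cv2.resize(a[:,:,::-1],None,fx=3.5,fy=3.5,interpolation=cv2.INTER_CUBIC))"
```

```text
t 25.25 pos [ 0.5269 -0.068   0.1853] yaw 16.2 q [-0.447  0.448  0.582  2.034 -0.357  0.759  0.636] F [-10.35   3.54  24.76] T [ 0.668  2.299 -0.029] w 0.001
[[0.9603, 0.2791, 0.0002], [0.2791, -0.9603, 0.0023], [0.0008, -0.0022, -1.0]]
```

View pics/k2sz.png

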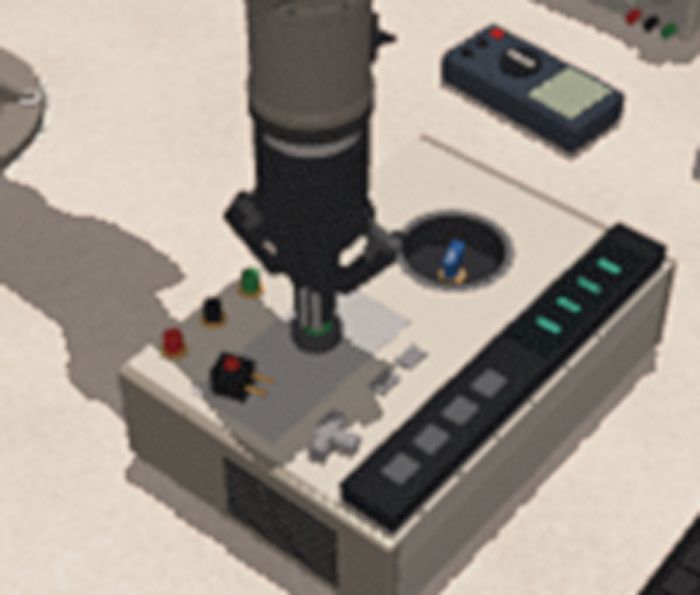

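View pics/k2.png

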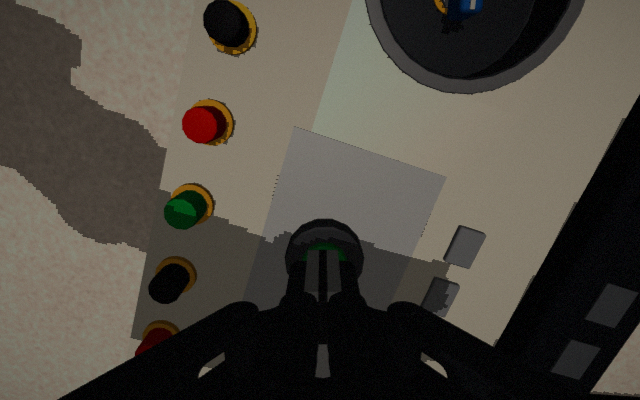

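The moment works out to a contact centred at the tips (the moment reference is 0.23 m above them). So the tips are on the key, not on a post. I'll lift in 1 mm steps and read the spring force to learn whether the key really bottomed.

Emit:
apply_moves(moves=[[[0,0,-0.06],[0,0,0],-1],[[0,0,-0.08],[0,0,0],-1]])

```text
t: 25.7
eef_pos: [0.5269, -0.0679, 0.1859]
tool_rot: [-0.0, 0.99, 0.141, 0.0]
contact_force: [-3.5, 1.5, 4.9]
gripper_width: 0.001
```

```bash
python3 s.py
```

```text
t 25.7 pos [ 0.5269 -0.0679  0.1859] yaw 16.22 q7 0.634 F [-3.47  1.47  4.92] T [ 0.273  0.702 -0.021] jt7 [ 4.6000e-01 -4.1742e+01  7.8250e+00 -2.1041e+01  1.8000e-02 -1.1220e+00
  6.0000e-03] w 0.001
```

Emit:
apply_moves(moves=[[[0,0,-0.04],[0,0,0],-1],[[0,0,-0.04],[0,0,0],-1]])

```text
t: 25.95
eef_pos: [0.527, -0.0679, 0.1863]
tool_rot: [-0.0, 0.99, 0.141, 0.0]
contact_force: [-2.1, 1.4, 4.0]
gripper_width: -0.002
```

```bash
python3 s.py
```

```text
t 25.95 pos [ 0.527  -0.0679  0.1863] yaw 16.23 q7 0.6329 F [-2.14  1.43  3.97] T [0.249 0.595 0.02 ] jt7 [ 4.8900e-01 -4.1916e+01  7.9250e+00 -2.0862e+01  8.0000e-02 -9.7300e-01
 -4.0000e-03] w -0.002
```

Emit:
apply_moves(moves=[[[0,0,-0.04],[0,0,0],-1],[[0,0,-0.04],[0,0,0],-1]])

```text
t: 26.2
eef_pos: [0.527, -0.068, 0.1872]
tool_rot: [0.0, 0.99, 0.141, 0.0]
contact_force: [-2.3, 1.1, 3.8]
gripper_width: -0.001
```

```bash
python3 s.py
```

```text
t 26.2 pos [ 0.527  -0.068   0.1872] yaw 16.23 q7 0.6318 F [-2.29  1.13  3.8 ] T [ 0.33   0.441 -0.023] jt7 [ 5.5400e-01 -4.1957e+01  8.0000e+00 -2.0715e+01  1.3200e-01 -8.2100e-01
 -5.0000e-03] w -0.001
```

Emit:
apply_moves(moves=[[[0,0,-0.04],[0,0,0],-1],[[0,0,-0.04],[0,0,0],-1]])

```text
t: 26.45
eef_pos: [0.527, -0.068, 0.1882]
tool_rot: [0.0, 0.99, 0.141, 0.0]
contact_force: [-1.2, 1.7, 3.7]
gripper_width: -0.002
```

```bash
python3 s.py
```

```text
t 26.45 pos [ 0.527  -0.068   0.1882] yaw 16.23 q7 0.6306 F [-1.19  1.65  3.74] T [ 0.301  0.322 -0.046] jt7 [ 5.5300e-01 -4.2083e+01  8.0220e+00 -2.0567e+01  1.6400e-01 -6.2600e-01
 -5.0000e-03] w -0.002
```

Emit:
apply_moves(moves=[[[0,0,-0.08],[0,0,0],-1],[[0,0,-0.08],[0,0,0],-1]])

```text
t: 26.7
eef_pos: [0.5271, -0.0681, 0.1903]
tool_rot: [0.0, 0.99, 0.141, 0.0]
contact_force: [-0.5, 1.0, 1.7]
gripper_width: -0.002
```

```bash
python3 s.py
```

```text
t 26.7 pos [ 0.5271 -0.0681  0.1903] yaw 16.23 q7 0.6284 F [-0.47  0.98  1.65] T [ 0.14   0.069 -0.03 ] jt7 [ 3.2200e-01 -4.2499e+01  7.8660e+00 -2.0360e+01  1.3900e-01 -1.8600e-01
 -1.1000e-02] w -0.002
```

The force fell at the spring's rate, from 5 N at TCP z 0.186 to nearly 0 by 0.191. That is the full 5 mm of travel, so the key was pressed right down. Now I'll lift clear and do the last checks.

Emit:
apply_moves(moves=[[[0,0,-0.3],[0,0,0],-1],[[0,0,-1.5],[0,0,0],-1],[[0,0,-3],[0,0,0],-1],[[0,0,-4],[0,0,0],-1],[[0,0,-4],[0,0,0],-1],[[0,0,-4],[0,0,0],-1]])

```text
t: 27.45
eef_pos: [0.5265, -0.0679, 0.2896]
tool_rot: [-0.0, 0.99, 0.141, -0.0]
contact_force: [-0.4, 0.5, -0.4]
gripper_width: 0.004
```

```bash
python3 s.py; python3 w.py e1; python3 - <<'E'
from h import *
img,K,e,Rm,c=cam('scene'); a=img[150:300,230:430]; cv2.imwrite('pics/e_s.png',cv2.resize(a[:,:,::-1],None,fx=4,fy=4,interpolation=cv2.INTER_CUBIC))
E
```

```text
t 27.45 pos [ 0.5265 -0.0679  0.2896] yaw 16.23 q7 0.5218 F [-0.41  0.45 -0.36] T [-0.051  0.036  0.017] jt7 [ 3.5000e-02 -3.7814e+01  6.2240e+00 -2.5895e+01  3.3000e-02 -1.7000e-02
 -7.0000e-03] w 0.004
t 27.5 pos [ 0.5263 -0.0679  0.2893] yaw 16.23 q [-0.54   0.297  0.673  1.949 -0.222  0.971  0.522] F [ 0.33 -0.22 -0.47] T [-0.016 -0.029 -0.003] w 0.002
[[0.9602, 0.2795, -0.0015], [0.2795, -0.9602, -0.0002], [-0.0015, -0.0003, -1.0]]
knob [([25.1, 407.1], 0.71)]
well_mouth [([133.8, 404.4], 0.72)]
output_key_top [([200.3, 326.2], 0.83), ([135.2, 404.4], 0.21)]
```

View pics/e1.png

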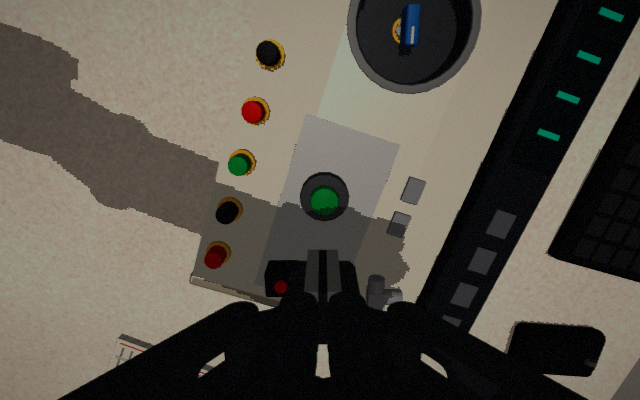

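View pics/e_s.png

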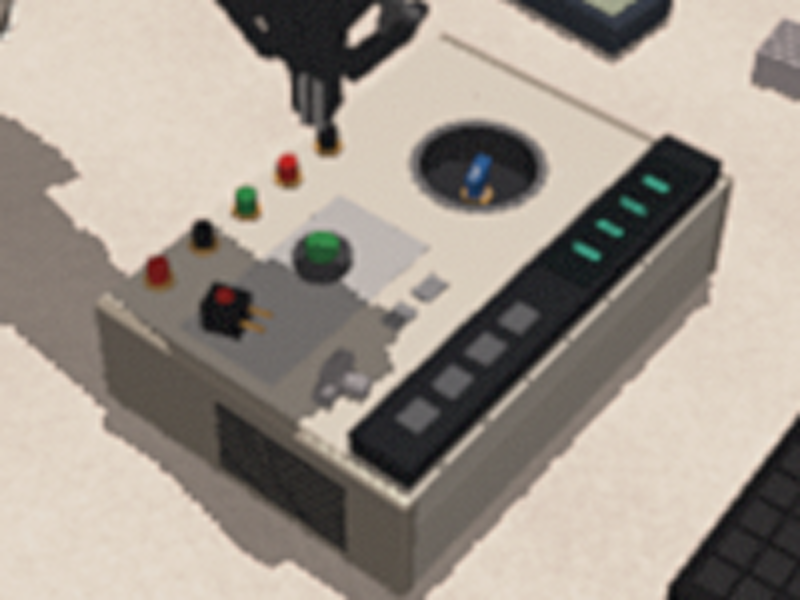

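The key has sprung back up, at scene-zoom (322, 245). The adapter and plug block are where they were, the knob has not moved since release, and nothing is in contact. Handing in.

```bash
python3 -c "
from station import hand_in; print(hand_in())"
```

```text
the job is handed in; nothing more can be done
None
```

The job is done and handed in: the knob was turned to its end stop and back a quarter turn, then the green key was pressed. It finished at about 27.5 s of the 72 s allowed.

- **Knob:** I gripped it with 20 N and turned it anticlockwise about 70°, the last part in 1° steps. The stop showed as a twist of 0.24 N m against a drag of about 0.04, a rise of about 0.2 N m. That is a little over the 0.15 N m you named but below the 0.35 N m limit. I stopped there and turned it back 90° clockwise from the contact angle. That angle was only pinned down to within the last 1° step, so the quarter turn is good to about ±0.5°. The wrist camera afterwards showed the white line at -73.8°, against about -74° expected.
- **Green key:** I pressed it once, right down. The force peaked at about 25 N, higher than needed, because the tips met the key about 4 mm earlier than I had calculated. Lifting off slowly showed the full 5 mm of spring travel, and the key sprang back up.
- **Last checks:** The force on the tool was zero. The adapter, plug block and posts look unmoved in the pictures; I did not re-measure the things lying on the bench.
- **Unresolved:** While I held the knob there was a steady upward push of 5 to 8 N on the tool. I think it came from the pads swinging forward as they closed, but the earlier contact at the key suggests the tips ran close to the well floor. I cannot rule out a light touch there.

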